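# Shut the shaker cover and lock its quarter-turn fastener

## Task

Get the tube shaker ready to run: shut its hinged cover fully, then lock it with the quarter-turn fastener on the cover. To lock it, turn the black lever until it points straight back at the hinge so that the stud lines up with its slot, push the lever's hub all the way in, and turn the lever a quarter turn clockwise (seen from above) to its stop. Do not knock away the small bottle and the petri dish beside the shaker or the marker in front of it.

Things in the scene. Friction and masses are not known exactly. Their poses are not given: they have to be found in the camera images.
- shaker: fixed white tube shaker on the bench, 200 deep (its x) x 170 wide (y) x 111 mm high with the cover shut. Origin: centre of its underside; its x axis points from its front (with the control panel) to its back (with the cover's hinge), y to its left, z up. Inside the chamber, under the fastener, is a fixed plate with a slot along the shaker's x axis
- cover (a joint): angle of the hinged aluminium cover with a clear window, rad: 0 = shut (level, hard stop), positive = open, front edge raised; starts part open. A stiff hinge holds it where it is left; 1 to 4 N down on the finger pad shuts it. Cover 10 mm thick, 172 mm wide, from 6 to 196 mm in front of the hinge line; its upper face is 5 mm above that line: 110.5 mm above the bench when shut
- cover_hinge (a point): middle of the cover's hinge line at the back of the shaker: at [94, 0, 105.5] mm in the shaker's frame
- press_pad (a point): centre of the top of the black ribbed rubber finger pad, 16 x 44 mm, at the right end of the cover's front edge, where one presses to shut it; it moves with the cover: 184 mm in front of the hinge line, 58 mm to the right of the middle, 2 mm above the cover's upper face
- fastener (a joint): how far the stud is pushed in, m: 0 = fully out (start), 0.0115 = fully in. A rubber ring (2.5 N friction) holds it at any depth. With the cover shut its cross-pin meets the slotted plate after 1 mm: it goes in only with the lever within about 0.2 rad of straight back, and it must be about 10.5 mm in before the lever turns on to lock; the plate then holds it in
- lever (a joint): angle of the fastener's black lever, rad, positive = clockwise seen from above: 0 = points straight back at the hinge, in line with the slot (a small dot on the cover marks it); +1.57 = locked, hard stop, lies along the front edge pointing to the shaker's right (a short bar marks it). Starts negative, pointing back-left to left. Light friction (0.03 N m) holds it anywhere
- hub_top (a point): top centre of the lever's round black hub, 27 mm diameter, the place to press; the hub's axis stands 160 mm in front of the hinge line, on the cover's middle line. 33 mm above the cover's upper face when out, 21.5 mm when fully in
- lever_tip (a point): middle of the free end of the lever, 52 mm from the hub's axis, 10 mm below hub_top. The lever is a bar 12 to 13 mm wide and 13 mm tall; its underside is 16.5 mm above the cover's upper face when out, 5 mm when fully in. Under the hub is a round plate on the cover, 37 mm wide, 4 mm high
- reagent: small round reagent bottle with an orange cap, 38 mm diameter, 63 mm high, standing to the left of the shaker; origin at the centre of its underside
- petri: petri dish, 60 mm diameter, 14 mm high, to the left of the shaker; origin at the centre of its underside
- marker: marker pen with a black cap, 14 x 126 x 14 mm, lying in front of the shaker; origin at the middle of its underside

How it is judged:
By the outcome, as a careful person would: the job done as asked, in the order asked, and still so for the second after the job is handed in, with the robot touching nothing.
It also fails if it takes over 61 s, if anything falls off the work surface, if the arm or the gripper's body presses on something with over 40 N, if the wrist force passes 120 N, or if a joint passes its speed limit or range.

## Robot

A 6-joint arm with a two-finger parallel gripper is mounted at the origin on a cart in front of the work surface, level with it; the furniture and walls round the work are solid. World frame = base frame: x ahead of the robot, y to its left, z up, the work surface at z = 0. Lengths are in m, angles in degrees, forces in N, time in s.
With the tool pointing down it reaches from about 0.275 to 0.725 m from the base axis. Payload 15.9 kg.
Tool frame: the origin (TCP) lies midway between the tips of the shut fingers; the grasp point (between the pads) lies 19 mm behind it (env.grip_point_offset is the z of the grasp point in the tool frame, in m); z points along the fingers, y is the line along which they close (so a half turn about z gives the same grasp; the last joint's range is limited). The gripper opens to 85 mm and grips with 20 to 120 N. Pads are 22 mm wide; open, the fingers measure 114 mm over their backs; the gripper's body (76 mm by 85 mm) begins 54 mm behind the grasp point. The pads swing forward as they close: fully open they stand 13 mm farther back than shut.
Start: joints at [-68.927, 12.198, -1.971, 75.831, 0, 90], TCP at [0.18, -0.467, 0.231] pointing down, gripper open.
Joint ranges: [-170.91, 170.91], [-42.67, 98.43], [-65.05, 77.54], [-120.47, 116.71], [-90, 82.35], [-180, 180]. Speed limits (degrees/s): [108.29, 108.29, 136.94, 147.25, 180, 180].

## Interface

Orientations are given as [roll, pitch, yaw] about the fixed x, y, z axes, in that order (R = Rz(yaw) Ry(pitch) Rx(roll)).
In Python, from workcell import env, cams, workorder gives the robot as it stands (env), with the cameras (cams) and the job (workorder).
- The arm moves only by the shell command python3 drive.py 'ROWS' [FORCE]. ROWS is rows parted by semicolons, their numbers by spaces, 1 to 8 of them, each of 5 numbers: dx, dy, dz in m, then a turn about the tool's z in degrees, then the finger opening in m; each row shifts and turns the commanded pose from where the row before left it, along the tool's axes as they then stand; what a row does not reach is not made up. A row lasts 1/12 s, in which the tool goes at most 0.0417 m and 7.16 degrees, less where a joint would pass 70% of its speed; a pose out of reach is approached as far as the arm can. The fingers move at their own pace and stop on an object; FORCE is the grip in N (left out, the last holds). Time passes only in rows, so rows that do not move let the fingers close. It prints the time, the measured TCP pose, the force, the opening and the grip force at its end.
- env.state(): the state, without advancing time (a new reading comes with each control period).
- cams.grab_frame(name): name is "side" or "top"; returns the picture (420x560x3 uint8, red, green, blue); there is no depth.
- cams.calibration(name): a dict with "intrinsics" (3x3 intrinsics, pixels), "k1" (the pictures are not rectified: a ray, as slopes to the right and down, at radius r is drawn at 1 + k1 r^2 times it, then the intrinsics apply), "pose" (4x4, takes a point from camera to world coordinates). Camera axes: x right, y down, z forward; pixel columns grow to the right and rows downward; lengths in m; the calibration is good to about 2 mm. A picture is of the moment at which its call begins. calibration takes no time and is no camera call.
- workorder.close_job(): hands the job in; it is judged then, once.
The state is a dict: "time_s": time; "joint_positions": joint angles; "joint_vel": joint speeds; "joint_efforts": joint torques, N m; "tcp_pos": TCP position; "tool_rot": TCP orientation; "ft_force": force on the tool from outside, world axes, zero at the start; "moment": the same for the moment, N m; "gripper_width": finger opening in m; "gripper_force": force on a finger pad.
Only numpy, scipy, OpenCV 4.12 (cv2) and the standard library are available. Lean on these libraries where they do the work, as an engineer would, in place of code of your own. Each camera call takes 0.05 s, during which the arm holds its last target. There are 200 camera calls.

## Working session

There is one attempt and no reset: what is moved stays moved. The work goes in short steps, Python scripts to look and compute and a shell command to move; the robot and the scene stay as the last step left them, time stands still between calls to the robot, and variables do not carry over. Pictures are saved under pics/ and viewed, at most 10 in all, crops included, and the job is handed in when it is done.

```bash
ls; mkdir -p pics; cat > h.py <<'E'
import numpy as np, cv2
from workcell import env, cams, workorder
def snap(n,f):
    im=cams.grab_frame(n); cv2.imwrite(f,im[:,:,::-1]); return im
def proj(n,P):
    c=cams.calibration(n);T=np.linalg.inv(c['pose']);p=np.atleast_2d(P)@T[:3,:3].T+T[:3,3]
    s=p[:,:2]/p[:,2:];s=s*(1+c['k1']*(s**2).sum(1,keepdims=True));K=c['intrinsics']
    return s@np.array(K)[:2,:2].T+np.array(K)[:2,2]
def ray(n,uv):
    c=cams.calibration(n);K=np.array(c['intrinsics'],float);d=(np.array(uv,float)-K[:2,2])/[K[0,0],K[1,1]]
    s=d.copy()
    for _ in range(30): s=d/(1+c['k1']*(s@s))
    T=np.array(c['pose']);return T[:3,3],T[:3,:3]@np.array([*s,1])
def onz(n,uv,z):
    o,d=ray(n,uv);return o+d*(z-o[2])/d[2]
E
python3 - <<'E'
from h import *
a=snap('side','pics/s0.png');b=snap('top','pics/t0.png')
for n in('side','top'):print(np.round(cams.calibration(n)['pose'],3))
print(env.state())
E
```

```text
drive.py
pics
workcell.py
[[-0.963 -0.127  0.239  0.33 ]
 [-0.269  0.369 -0.889  0.875]
 [ 0.025 -0.921 -0.39   0.464]
 [ 0.     0.     0.     1.   ]]
[[ 0.017 -0.983  0.182  0.4  ]
 [-1.    -0.017  0.006  0.074]
 [-0.003 -0.182 -0.983  1.079]
 [ 0.     0.     0.     1.   ]]
{'time_s': 0.1, 'joint_positions': array([-6.89261624e+01,  1.22230362e+01, -2.00208602e+00,  7.58313128e+01,
       -5.35592232e-04,  8.99997145e+01]), 'joint_vel': array([ 0.08379127, -0.05450161,  0.09425587, -0.03935704, -0.00847198,
       -0.09187525]), 'joint_efforts': array([ 9.78450662e-04, -6.87248898e+01,  4.87804878e+01,  1.21687667e-02,
        1.75259879e-04, -2.48022837e-05]), 'tcp_pos': array([ 0.1796793 , -0.46629181,  0.23087419]), 'tool_rot': array([-1.79943565e+02,  5.35310798e-04,  2.10741236e+01]), 'ft_force': array([-0.0140011 , -0.57158793, -0.1074636 ]), 'moment': array([-0.01897994,  0.03146753,  0.00845858]), 'gripper_force': 0.0, 'gripper_width': 0.08542190733271982}
```

View pics/s0.png

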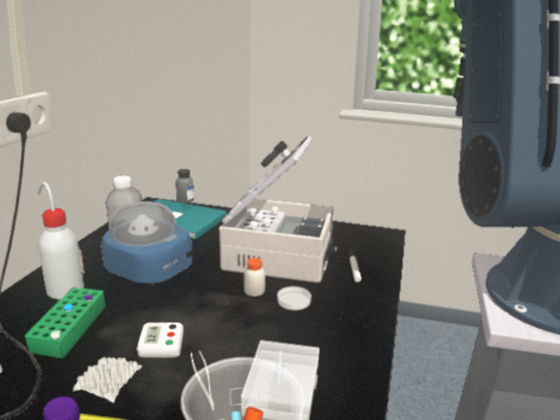

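View pics/t0.png

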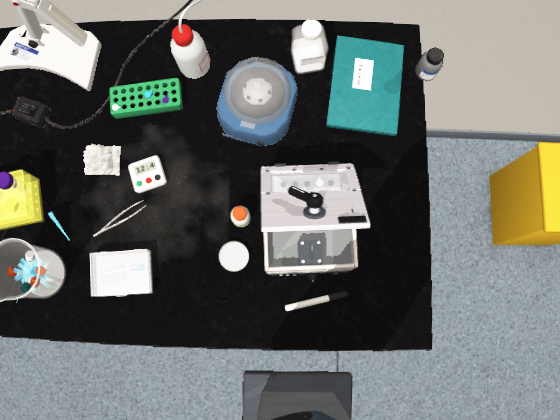

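The side view shows the cover open about 45° (free edge near (310,140)), with the bottle at (255,278) and the petri dish at (294,297). In the top view the shaker spans about (262–370, 163–275), with the hub near (314,200), the pad at (352,219) and the marker at (315,301). I'll enlarge both for a pose fit.

```bash
python3 - <<'E'
import cv2
a=cv2.imread('pics/t0.png')[150:320,220:390];cv2.imwrite('pics/t0c.png',cv2.resize(a,None,fx=3.5,fy=3.5,interpolation=cv2.INTER_CUBIC))
a=cv2.imread('pics/s0.png')[125:315,205:375];cv2.imwrite('pics/s0c.png',cv2.resize(a,None,fx=3.1,fy=3.1,interpolation=cv2.INTER_CUBIC))
E
```

```text
(no output)
```

View pics/t0c.png

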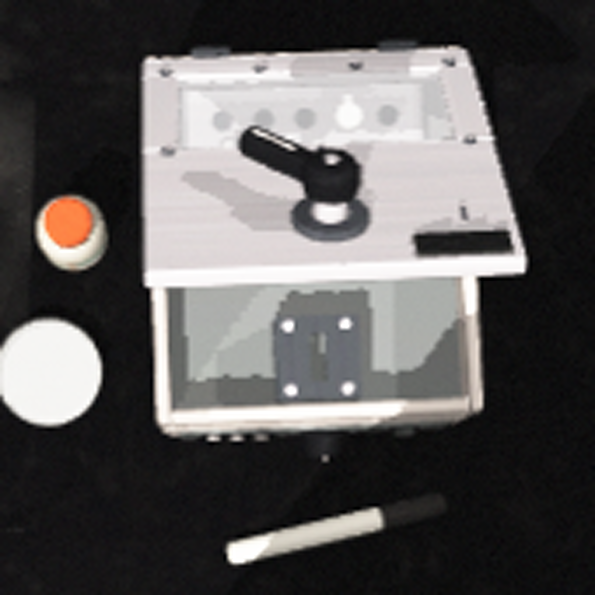

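View pics/s0c.png

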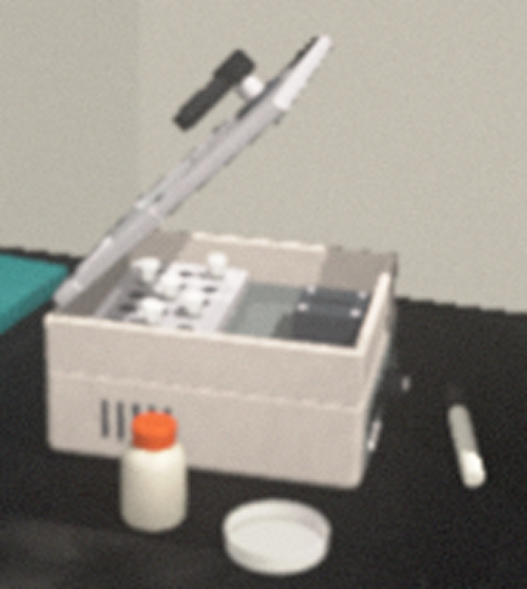

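```bash
cat > fit.py <<'E'
from h import *
from scipy.optimize import least_squares
def W(p,P):
    c,s=np.cos(p[2]),np.sin(p[2]);P=np.atleast_2d(P)/1000
    return np.c_[p[0]+c*P[:,0]-s*P[:,1],p[1]+s*P[:,0]+c*P[:,1],P[:,2]]
def cov(a,f,l,h): # in front of hinge, left, above hinge plane (mm) -> shaker frame
    return [94-f*np.cos(a)-h*np.sin(a)*-1, l, 105.5+f*np.sin(a)+h*np.cos(a)]
def tip(t,r=52,h=28): return 160-r*np.cos(t), -r*np.sin(t), h
def pts(p):
    a,t=p[3],p[4]
    top=[cov(a,6,86,5),cov(a,6,-86,5),cov(a,196,86,5),cov(a,196,-86,5),cov(a,184,-58,7),cov(a,160,0,38),cov(a,*tip(t)),[-100,85,100],[-100,-85,100]]
    side=[[-100,85,0],[100,85,0],[-100,85,100],[100,85,100],cov(a,*tip(t)),cov(a,160,0,38),cov(a,196,86,5)]
    return W(p,top),W(p,side)
T=np.array([[143,57],[465,46],[147,272],[524,259],[463,240],[332,158],[246,138],[155,412],[482,403]])/3.5+[220,150]
S=np.array([[362,487],[47,450],[360,352],[47,316],[182,122],[238,57],[285,107]])/3.1+[205,125]
wS=np.array([1,1,1,1,1,1,0])
def res(p):
    t,s=pts(p);return np.r_[(proj('top',t)-T).ravel(),((proj('side',s)-S)*wS[:,None]).ravel()]
if __name__=='__main__':
    r=least_squares(res,[.45,0,0,.7,-1],loss='soft_l1');p=r.x
    print(np.round(p,4),np.degrees(p[2:]));print(np.round(r.fun.reshape(-1,2),1))
    np.save('p.npy',p)
    for n,q in dict(hub=cov(0,160,0,38),hubo=cov(p[3],160,0,38),pad=cov(0,184,-58,7),pado=cov(p[3],184,-58,7)).items():print(n,np.round(W(p,q),4))
    f=lambda u,v:(u/3.5+220,v/3.5+150)
    print('bottle',onz('top',f(69,222),.063),'petri',onz('top',f(48,372),.014),'marker',onz('top',f(235,552),.007),onz('top',f(440,503),.007))
E
python3 fit.py
python3 drive.py '0 0 -0.025 6 0;0 0 -0.025 6 0;0 0 -0.025 6.1 0' ; python3 - <<'E'
from fit import *
wS[5]=0
p=least_squares(res,[.56,0,0,.7,-1],loss='soft_l1').x;print(p);np.save('p.npy',p)
s=env.state();print(s['tool_rot'],s['joint_positions'],s['tcp_pos'])
R=np.array([[np.cos(p[2]),np.sin(p[2])],[np.sin(p[2]),-np.cos(p[2])]])
last=np.r_[s['tcp_pos']]
for a,b in [(p[3],9),(p[3],9),(.65,8),(.5,7),(.35,5),(.2,3),(.1,1),(0,0),(-.02,0)]:
    q=W(p,cov(a,184-b,-58,7))[0]
    if last[2]>.28: q[2]+=.03
    d=q-last;print(round(a,2),np.round(q,4),np.round(np.r_[R@d[:2],-d[2]],4));last=q
E
```

```text
time_s: 0.35
tcp_pos: [0.1796, -0.466, 0.3069]
tool_rot: [-179.9, 0.0, 2.7]
ft_force: [0.7, -0.6, 0.5]
gripper_width: 0.0514
gripper_force: 0.0
[ 0.56094155  0.01564213  0.05213786  0.78228617 -0.81287174]
[-1.79923227e+02  2.44068014e-02  2.68360244e+00] [-6.89266449e+01  1.23487195e+01  9.09949902e+00  8.68313320e+01
  1.05996702e-03  1.08389768e+02] [ 0.17958122 -0.46602456  0.30687472]
0.78 [ 0.5388 -0.0436  0.2638] [ 0.3807 -0.4031  0.0431]
0.78 [ 0.5388 -0.0436  0.2338] [0.   0.   0.03]
0.65 [ 0.5221 -0.0445  0.2176] [-0.0167  0.      0.0162]
0.5 [ 0.5061 -0.0453  0.1965] [-0.0161  0.      0.0211]
0.35 [ 0.4923 -0.046   0.1735] [-0.0138 -0.      0.023 ]
0.2 [ 0.4821 -0.0466  0.1483] [-0.0103  0.      0.0251]
0.1 [ 0.4767 -0.0468  0.1307] [-0.0054 -0.      0.0176]
0 [ 0.4741 -0.047   0.1125] [-0.0026 -0.      0.0182]
-0.02 [ 0.474  -0.047   0.1088] [-0.0001  0.      0.0037]
```

```bash
python3 drive.py '0.027 -0.029 0 0 0;0.027 -0.029 0 0 0;0.027 -0.029 0 0 0;0.027 -0.029 0 0 0;0.027 -0.029 0 0 0;0.027 -0.029 0 0 0;0.027 -0.029 0 0 0'; python3 drive.py '0.027 -0.029 0 0 0;0.027 -0.029 0 0 0;0.027 -0.029 0 0 0;0.027 -0.028 0 0 0;0.027 -0.028 0.01 0 0;0.027 -0.029 0.01 0 0;0.027 -0.028 0.01 0 0; 0 0 0 0 0'
```

```text
time_s: 0.93
tcp_pos: [0.3586, -0.2522, 0.3063]
tool_rot: [-180.0, 0.0, 3.0]
ft_force: [0.1, -0.3, -0.1]
gripper_width: -0.0
gripper_force: 0.0
time_s: 1.6
tcp_pos: [0.5385, -0.0398, 0.2731]
tool_rot: [-179.9, 0.2, 3.2]
ft_force: [1.5, 0.1, -1.5]
gripper_width: 0.0001
gripper_force: 0.0
```

```bash
python3 drive.py '0 0.004 0.02 0 0;0 0 0.015 0 0;-0.008 0 0.011 0 0;-0.008 0 0.01 0 0;-0.008 0 0.01 0 0;-0.008 0 0.01 0 0'; python3 drive.py '-0.007 0 0.011 0 0;-0.007 0 0.012 0 0;-0.005 0 0.012 0 0;-0.005 0 0.013 0 0;-0.003 0 0.009 0 0;-0.002 0 0.009 0 0'
```

```text
time_s: 2.1
tcp_pos: [0.5042, -0.0502, 0.1996]
tool_rot: [-180.0, 0.0, 3.0]
ft_force: [1.4, 0.2, 0.7]
gripper_width: 0.0002
gripper_force: 0.5
time_s: 2.6
tcp_pos: [0.4752, -0.0517, 0.1336]
tool_rot: [-180.0, 0.0, 3.0]
ft_force: [0.7, 0.3, 1.2]
gripper_width: 0.0003
gripper_force: 0.3
```

```bash
python3 drive.py '-0.001 -0.004 0.006 0 0;0 0 0.006 0 0;0 0 0.005 0 0;0 0 0.003 0 0;0 0 0.002 0 0;0 0 0 0 0'
```

```text
time_s: 3.1
tcp_pos: [0.4745, -0.0476, 0.1128]
tool_rot: [-180.0, -0.0, 3.0]
ft_force: [-3.8, 0.5, 4.3]
gripper_width: 0.0004
gripper_force: 2.4
```

```bash
python3 drive.py '0 0 0.001 0 0;0 0 0.001 0 0;0 0 0 0 0'; python3 drive.py '0 0 -0.03 0 0.0;0 0 -0.035 0 0.06;-0.01 0.035 -0.02 0 0.06;-0.01 0.035 -0.02 0 0.06;0 0.035 0 0 0.06;0 0 0 0 0.06'; python3 - <<'E'
from h import *
for n in('top','side'):
    a=snap(n,f'pics/{n}1.png')[:,:,::-1];a=a[150:320,220:390] if n=='top' else a[165:315,205:345]
    cv2.imwrite(f'pics/{n}1c.png',cv2.resize(a,None,fx=3.5 if n=='top' else 4,fy=3.5 if n=='top' else 4,interpolation=cv2.INTER_CUBIC))
E
```

```text
time_s: 3.35
tcp_pos: [0.4747, -0.0477, 0.1124]
tool_rot: [180.0, -0.1, 3.0]
ft_force: [-16.7, 2.3, 39.1]
gripper_width: 0.0001
gripper_force: 19.9
time_s: 3.85
tcp_pos: [0.4606, -0.1584, 0.2167]
tool_rot: [179.9, -0.2, 2.8]
ft_force: [0.7, 0.7, -0.7]
gripper_width: 0.0595
gripper_force: 0.0
```

View pics/top1c.png

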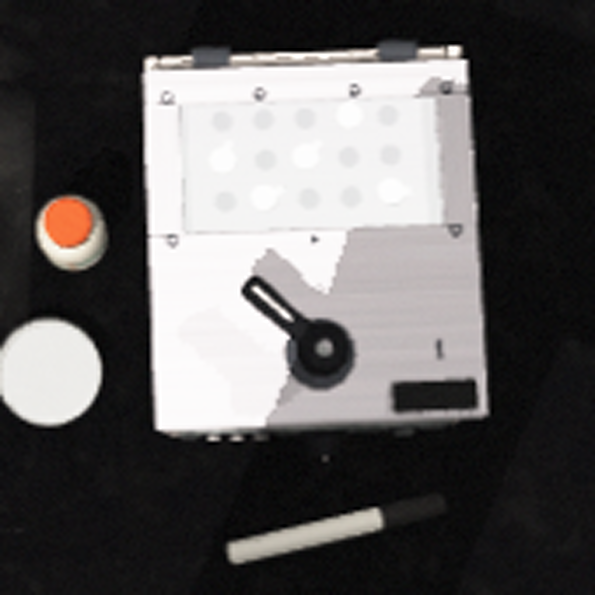

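View pics/side1c.png

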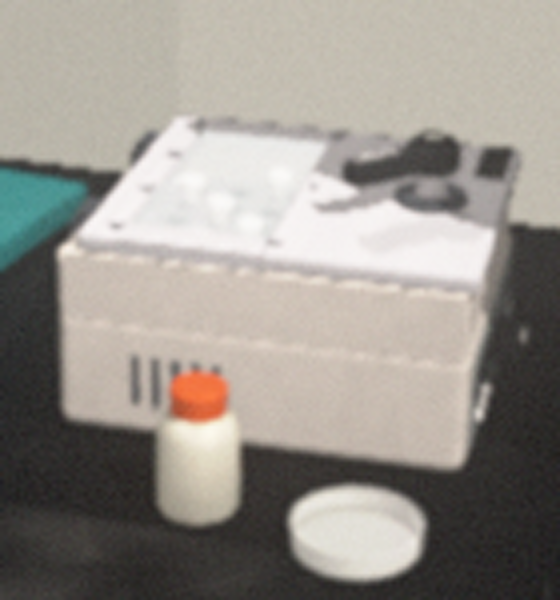

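The cover is shut and level. In the top crop the hub centre is at (324,348), the lever tip at (252,284) and the pad at (434,396). The bottle, dish and marker haven't moved. Now refitting with these points.

```bash
cat > fit2.py <<'E'
from fit import *
T=np.array([[145,67],[468,60],[155,429],[488,414],[434,395],[324,347],[250,284]])/3.5+[220,150]
S=np.array([[434,138],[352,168]])/4+[205,165]
def res(p):
    t=[cov(0,6,86,5),cov(0,6,-86,5),cov(0,196,86,5),cov(0,196,-86,5),cov(0,184,-58,7),cov(0,160,0,38),cov(0,*tip(p[3],51,33))]
    s=[cov(0,160,0,38),cov(0,*tip(p[3]))]
    return np.r_[(proj('top',W(p,t))-T).ravel(),(proj('side',W(p,s))-S).ravel()]
r=least_squares(res,[.56,0,0,-1],loss='soft_l1');p=r.x
print(p,np.degrees(p[2:]));print(np.round(r.fun.reshape(-1,2),1).tolist())
print('hub fit',W(p,cov(0,160,0,38)),'direct',onz('top',T[5],.1435))
E
python3 fit2.py
```

```text
[ 0.55919949  0.01532872  0.04922923 -0.81574177] [  2.82062719 -46.73856069]
[[-0.1, 0.2], [0.1, -0.6], [-0.0, -0.1], [0.4, 0.8], [0.2, 0.1], [0.1, -0.0], [-0.9, -0.8], [1.2, -1.2], [-0.3, 1.0]]
hub fit [[0.49327945 0.0120809  0.1435    ]] direct [0.49319258 0.01218974 0.1435    ]
```

```bash
R='0 0 0 -7.1 0.06'; for i in 1; do python3 drive.py '0 0 0 -7.1 0.06;0 0 0 -7.1 0.06;0 0 0 -7.1 0.06;0 0 0 -7.1 0.06;0 0 0 -7.1 0.06;0 0 0 -7.1 0.06;0 0 0 -7.1 0.06;0 0 0 -7.1 0.06'; done; python3 drive.py '0 0 0 -7.1 0.06;0 0 0 -7.1 0.06;0 0 0 -7.1 0.06;0 0 0 -7.1 0.06;0 0 0 -7.1 0.06;0 0 0 -7.1 0.06;0 0 0 -7.1 0.06;0 0 0 -7.1 0.06'; python3 drive.py '0 0 0 -7.1 0.06;0 0 0 -7.1 0.06;0 0 0 -7.1 0.06;0 0 0 -7.1 0.06;0 0 0 -7.1 0.06;0 0 0 -7.1 0.06;0 0 0 -7.1 0.06;0 0 0 -7.1 0.06'; python3 drive.py '0 0 0 -7.1 0.06;0 0 0 -7.1 0.06;0 0 0 -7.1 0.06;0 0 0 -7.1 0.06;0 0 0 -7.1 0.06;0 0 0 -7.1 0.06;0 0 0 -7.1 0.06;0 0 0 0 0.06'
cat >> h.py <<'E'
def go(x,y,z,yaw):
    s=env.state();t=np.radians(s['tool_rot'][2]);d=np.array([x,y,z])-s['tcp_pos']
    print('move',np.round([np.cos(t)*d[0]+np.sin(t)*d[1],np.sin(t)*d[0]-np.cos(t)*d[1],-d[2]],4),'turn',round((s['tool_rot'][2]-yaw+180)%360-180,2),'j6',s['joint_positions'][5])
E
python3 -c "
from h import *
go(.4932,.0121,.2167,-130.7)"
```

```text
time_s: 4.62
tcp_pos: [0.46, -0.1525, 0.2151]
tool_rot: [-180.0, -0.0, 60.2]
ft_force: [0.0, -0.7, -0.2]
gripper_width: 0.0599
gripper_force: 0.0
time_s: 5.28
tcp_pos: [0.46, -0.1525, 0.2151]
tool_rot: [-180.0, -0.0, 117.0]
ft_force: [0.7, -0.7, 0.5]
gripper_width: 0.0602
gripper_force: 0.0
time_s: 5.95
tcp_pos: [0.46, -0.1525, 0.2151]
tool_rot: [180.0, -0.0, 173.8]
ft_force: [0.1, 0.2, -0.5]
gripper_width: 0.0604
gripper_force: 0.0
time_s: 6.62
tcp_pos: [0.46, -0.1526, 0.2151]
tool_rot: [180.0, -0.0, -136.5]
ft_force: [0.0, -0.2, -0.0]
gripper_width: 0.0605
gripper_force: 0.0
move [-0.1375  0.0966 -0.0016] turn -5.79 j6 -61.8730897218625
```

```bash
python3 drive.py '-0.0275 0.0193 0 0 0.06;-0.0275 0.0193 0 0 0.06;-0.0275 0.0193 0 0 0.06;-0.0275 0.0193 0 0 0.06;-0.0275 0.0193 0 0 0.06;0 0 0 -5.8 0.06;0 0 0 0 0.06;0 0 0 0 0.06'
python3 -c "
from h import *
go(.4932,.0121,.130,-130.7)"
```

```text
time_s: 7.28
tcp_pos: [0.4942, 0.0113, 0.2151]
tool_rot: [180.0, -0.0, -131.3]
ft_force: [0.7, -1.1, -0.3]
gripper_width: 0.06
gripper_force: 0.0
move [0.     0.0013 0.0851] turn -0.64 j6 -47.352677932641406
```

```bash
python3 drive.py '0 0.0013 0.035 -0.6 0.06;0 0 0.035 0 0.06;0 0 0.017 0 0.06;0 0 0 0 0.06'; python3 drive.py '0 0 0 0 0.02;0 0 0 0 0.02;0 0 0 0 0.02;0 0 0 0 0.02;0 0 0 0 0.02;0 0 0 0 0.02' 25; python3 -c "
from h import *
print(env.state()['moment'])
a=snap('top','pics/t2.png')[150:320,220:390,::-1];b=snap('side','pics/s2.png')[90:260,225:395,::-1]
cv2.imwrite('pics/c2.png',cv2.resize(np.hstack([a,b]),None,fx=2.35,fy=2.35,interpolation=cv2.INTER_CUBIC))"
```

```text
time_s: 7.62
tcp_pos: [0.4909, 0.0108, 0.1249]
tool_rot: [179.8, -0.2, -130.9]
ft_force: [-0.5, -0.1, -0.2]
gripper_width: 0.0598
gripper_force: 0.0
time_s: 8.12
tcp_pos: [0.4933, 0.0122, 0.1295]
tool_rot: [180.0, 0.1, -130.6]
ft_force: [-6.9, 6.9, 3.2]
gripper_width: 0.0246
gripper_force: 24.7
[1.19673332 1.32237873 0.01949869]
```

View pics/c2.png

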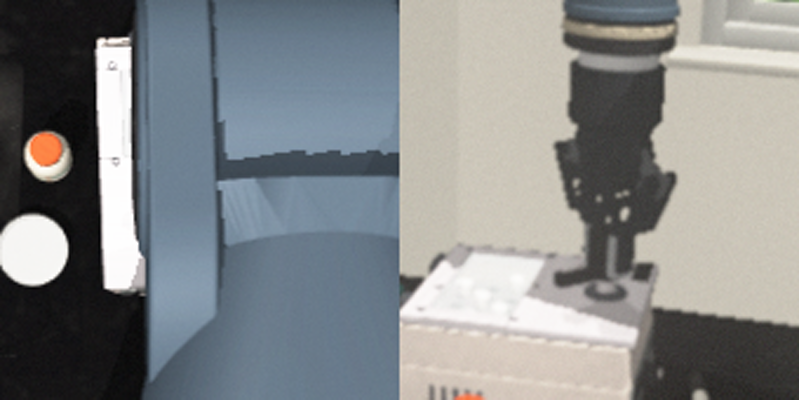

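The side view shows the fingers straddling the hub, with the lever still pointing back-left. The lateral force points to an offset of about 1 mm, so I'll correct that and turn.

```bash
python3 drive.py '0 0.001 0 0 0.02;0 0 0 0 0.02'; python3 drive.py '0 0 0 6 0.02;0 0 0 6 0.02;0 0 0 6 0.02;0 0 0 6 0.02;0 0 0 6 0.02;0 0 0 6 0.02;0 0 0 6 0.02;0 0 0 4.6 0.02';python3 drive.py '0 0 0 0 0.02'
```

```text
time_s: 8.38
tcp_pos: [0.4932, 0.0124, 0.1295]
tool_rot: [-179.9, 0.1, -130.6]
ft_force: [-4.1, 2.0, 6.4]
gripper_width: 0.0246
gripper_force: 25.2
time_s: 9.05
tcp_pos: [0.4928, 0.0126, 0.1291]
tool_rot: [180.0, 0.0, -177.5]
ft_force: [-4.0, 5.3, 2.0]
gripper_width: 0.0248
gripper_force: 24.8
time_s: 9.13
tcp_pos: [0.4929, 0.0126, 0.1291]
tool_rot: [180.0, 0.0, -177.5]
ft_force: [-3.9, 4.5, 2.3]
gripper_width: 0.0249
gripper_force: 24.8
```

```bash
python3 drive.py '0 0 0.002 0 0.02;0 0 0.002 0 0.02;0 0 0 0 0.02'; python3 drive.py '0 0 0.002 0 0.02;0 0 0.002 0 0.02;0 0 0 0 0.02'; python3 drive.py '0 0 0.002 0 0.02;0 0 0.0015 0 0.02;0 0 0 0 0.02'
```

```text
time_s: 9.38
tcp_pos: [0.4928, 0.0126, 0.1248]
tool_rot: [180.0, 0.0, -177.2]
ft_force: [-2.2, 4.8, -3.8]
gripper_width: 0.0242
gripper_force: 24.5
time_s: 9.63
tcp_pos: [0.4928, 0.0126, 0.1207]
tool_rot: [180.0, 0.0, -177.1]
ft_force: [-2.1, 4.3, -3.6]
gripper_width: 0.0247
gripper_force: 24.5
time_s: 9.88
tcp_pos: [0.4932, 0.0129, 0.1184]
tool_rot: [179.9, 0.1, -177.1]
ft_force: [-9.3, 5.6, 17.2]
gripper_width: 0.0246
gripper_force: 28.1
```

```bash
python3 drive.py '0 0 0 0 0.05;0 0 0 0 0.05;0 0 0 0 0.05;0 0 -0.02 0 0.05;0 0 -0.03 0 0.05;0 0 0 0 0'; python3 drive.py '0 0 0 0 0;0 0 0 0 0;0 0 0 0 0;0 0 0 0 0;0 0 0 0 0'; python3 -c "
from h import *
go(.4932,.0121,.1345,-177.2)"
```

```text
time_s: 10.38
tcp_pos: [0.4948, 0.0122, 0.1714]
tool_rot: [-180.0, 0.3, -177.1]
ft_force: [1.0, -0.2, 1.1]
gripper_width: 0.0393
gripper_force: 0.0
time_s: 10.8
tcp_pos: [0.4924, 0.0123, 0.1662]
tool_rot: [-180.0, -0.1, -177.1]
ft_force: [0.0, -0.2, -0.6]
gripper_width: 0.0003
gripper_force: 0.0
move [-0.0008 -0.0002  0.0317] turn 0.07 j6 -1.4402814750478479
```

```bash
python3 drive.py '0 0 0.018 0 0;0 0 0 0 0;0 0 0 0 0'; python3 drive.py '0 0 0.003 0 0;0 0 0.003 0 0;0 0 0 0 0';  python3 drive.py '0 0 0.003 0 0;0 0 0.003 0 0;0 0 0 0 0'; python3 drive.py '0 0 0.002 0 0;0 0 0 0 0'
```

```text
time_s: 11.05
tcp_pos: [0.4919, 0.0123, 0.1482]
tool_rot: [180.0, -0.1, -177.1]
ft_force: [-0.0, 0.7, 0.6]
gripper_width: -0.0003
gripper_force: 0.0
time_s: 11.3
tcp_pos: [0.4927, 0.0123, 0.1426]
tool_rot: [180.0, -0.0, -177.1]
ft_force: [-0.3, 0.3, -0.4]
gripper_width: -0.0002
gripper_force: 0.0
time_s: 11.55
tcp_pos: [0.4925, 0.0123, 0.1363]
tool_rot: [-180.0, -0.0, -177.1]
ft_force: [0.7, -0.1, -0.4]
gripper_width: 0.0001
gripper_force: 0.0
time_s: 11.72
tcp_pos: [0.4926, 0.0123, 0.1345]
tool_rot: [180.0, -0.0, -177.1]
ft_force: [1.0, -0.3, 0.1]
gripper_width: -0.0
gripper_force: 0.0
```

Nothing resists down to 134.5 mm, so the hub is in. I'll press on to the stop.

```bash
python3 drive.py '0 0 0.002 0 0;0 0 0 0 0'; python3 drive.py '0 0 0.001 0 0;0 0 0.0005 0 0;0 0 0 0 0'
```

```text
time_s: 11.88
tcp_pos: [0.4926, 0.0123, 0.1326]
tool_rot: [180.0, -0.0, -177.1]
ft_force: [-0.5, -0.4, -0.3]
gripper_width: 0.0003
gripper_force: 0.0
time_s: 12.13
tcp_pos: [0.4929, 0.0123, 0.1318]
tool_rot: [-180.0, 0.0, -177.1]
ft_force: [-3.3, 0.5, 7.8]
gripper_width: 0.0001
gripper_force: 4.0
```

```bash
python3 drive.py '0 0 0.001 0 0;0 0 0 0 0'; python3 drive.py '0 0 -0.035 0 0.05;0 0 0 0 0.05;0 0 0 0 0.05;0 0 0 0 0.05;0 0 0 0 0.05;0 0 0 0 0.05';python3 -c "
from h import *
go(.4932,.0125,.1195,-177.2)"
```

```text
time_s: 12.3
tcp_pos: [0.4932, 0.0123, 0.1315]
tool_rot: [-180.0, 0.1, -177.1]
ft_force: [-6.6, 0.3, 20.3]
gripper_width: 0.0001
gripper_force: 10.0
time_s: 12.8
tcp_pos: [0.4923, 0.0123, 0.1646]
tool_rot: [180.0, -0.1, -177.1]
ft_force: [0.2, 0.3, -0.5]
gripper_width: 0.05
gripper_force: 0.0
move [-0.0009  0.0002  0.0451] turn 0.07 j6 -1.442016541899837
```

```bash
python3 drive.py '-0.001 0 0.025 0 0.05;0 0 0.02 0 0.05;0 0 0 0 0.05;0 0 0 0 0.02;0 0 0 0 0.02;0 0 0 0 0.02;0 0 0 0 0.02;0 0 0 0 0.02' 25; python3 drive.py '0 0 0 6 0.02;0 0 0 6 0.02;0 0 0 6 0.02;0 0 0 6 0.02;0 0 0 6 0.02'; python3 -c "
from h import *
print(env.state()['moment'])"
```

```text
time_s: 13.47
tcp_pos: [0.494, 0.0128, 0.1213]
tool_rot: [179.9, 0.1, -177.1]
ft_force: [-1.9, 6.4, 2.4]
gripper_width: 0.0246
gripper_force: 24.9
time_s: 13.88
tcp_pos: [0.4939, 0.0126, 0.1213]
tool_rot: [180.0, 0.0, 152.6]
ft_force: [-3.1, 2.2, 3.1]
gripper_width: 0.0245
gripper_force: 24.9
[0.47194748 0.80116064 0.02060666]
```

```bash
python3 drive.py '0 0 0 6 0.02;0 0 0 6 0.02;0 0 0 6 0.02;0 0 0 6 0.02;0 0 0 6 0.02;0 0 0 6 0.02;0 0 0 6 0.02;0 0 0 6 0.02'; python3 drive.py '0 0 0 6 0.02;0 0 0 6 0.02;0 0 0 2 0.02;0 0 0 0 0.02'; python3 -c "
from h import *
print(env.state()['moment'])"
```

```text
time_s: 14.55
tcp_pos: [0.4936, 0.0124, 0.1213]
tool_rot: [180.0, 0.0, 104.6]
ft_force: [-5.5, 2.0, 5.9]
gripper_width: 0.0243
gripper_force: 25.2
time_s: 14.88
tcp_pos: [0.4935, 0.0121, 0.1213]
tool_rot: [180.0, 0.0, 90.7]
ft_force: [-6.9, -1.0, 6.0]
gripper_width: 0.0244
gripper_force: 25.2
[-0.16982055  1.44508817  0.16245336]
```

```bash
python3 drive.py '0 0 0 2 0.02;0 0 0 2 0.02;0 0 0 0 0.02'; python3 -c "
from h import *
print(env.state()['moment'])"; python3 drive.py '0 0 0 0 0.05;0 0 0 0 0.05;0 0 0 0 0.05;0 0 -0.03 0 0.05;0 0 -0.04 0 0.05;0 0 -0.04 0 0.05';python3 drive.py '0.04 0 0 0 0.05;0.04 0 0 0 0.05;0.04 0 0 0 0.05;0.04 0 0 0 0.05;0.04 0 0 0 0.05'; python3 -c "
from h import *
s=env.state();print(s['tool_rot'])
a=snap('top','pics/t3.png')[150:320,220:390,::-1];b=snap('side','pics/s3.png')[150:320,225:395,::-1]
cv2.imwrite('pics/c3.png',cv2.resize(np.hstack([a,b]),None,fx=2.35,fy=2.35,interpolation=cv2.INTER_CUBIC))"
```

```text
time_s: 15.13
tcp_pos: [0.4935, 0.0122, 0.1213]
tool_rot: [180.0, 0.0, 86.7]
ft_force: [-6.9, -1.4, 4.9]
gripper_width: 0.0245
gripper_force: 25.5
[-0.11656162  1.29502736  0.2342396 ]
time_s: 15.63
tcp_pos: [0.493, 0.0123, 0.2316]
tool_rot: [-179.9, 0.0, 86.9]
ft_force: [1.2, 0.1, 0.2]
gripper_width: 0.0499
gripper_force: 0.0
time_s: 16.05
tcp_pos: [0.5046, 0.214, 0.2308]
tool_rot: [179.9, -0.0, 86.9]
ft_force: [0.2, -0.5, -0.2]
gripper_width: 0.0501
gripper_force: 0.0
[ 1.79944806e+02 -1.80641014e-02  8.68630237e+01]
```

View pics/c3.png

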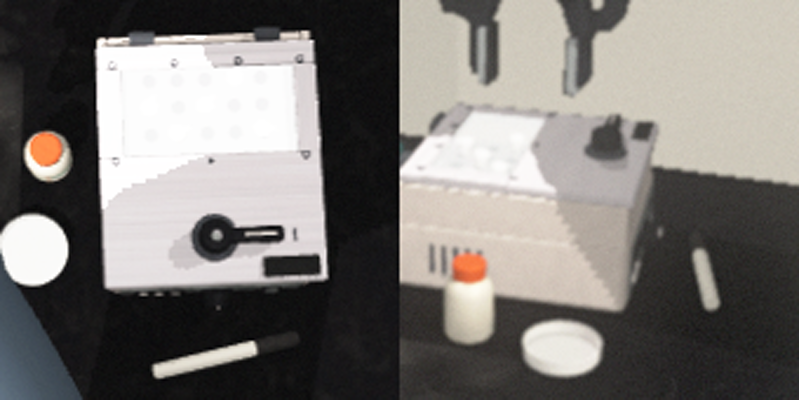

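```bash
python3 -c "
from h import *
a=cv2.imread('pics/t3.png')[230:280,290:370]
cv2.imwrite('pics/c4.png',cv2.resize(a,None,fx=10,fy=10,interpolation=cv2.INTER_CUBIC))
from fit import *
p=[.5592,.01533,.04923]
for t in(1.57,1.47,1.37):print(t,(proj('top',W(p,[cov(0,160,0,26.5),cov(0,*tip(t,52,23))]))-[290,230])*10)"
```

```text
1.57 [[221.95929455 197.35958226]
 [512.97859012 188.65201245]]
1.47 [[221.95929455 197.35958226]
 [510.03795365 159.58730078]]
1.37 [[221.95929455 197.35958226]
 [504.21716858 130.95966238]]
```

View pics/c4.png

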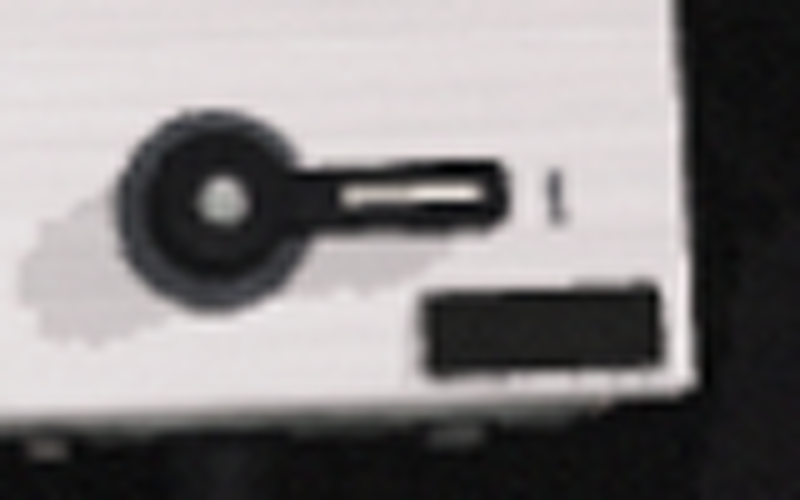

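The hub is at (222,200) and the lever tip at (508,193), which matches the prediction for 1.57 rad. The lever points at the bar mark, so it's on its stop.

```bash
python3 -c "
from workcell import env, cams, workorder
print(workorder.close_job())"
```

```text
the job is handed in; nothing more can be done
None
```

The shaker's cover is shut, the fastener is pushed fully in and the lever is turned to its locked stop; the bottle, petri dish and marker were not moved, and I handed the job in after about 16 s of robot time.

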